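# Refit the spindle of a flap valve and close the flap

## Robot

A 7-joint arm with a two-finger parallel gripper is mounted at the origin on the work surface. World frame = base frame: x ahead of the robot, y to its left, z up, the work surface at z = 0. Lengths are in mm, angles in rad, forces in N, time in s.
With the tool pointing down it reaches from about 425 to 1025 mm from the base axis. Payload 3.6 kg.
Tool frame: the origin (TCP) lies at the very end of the fingers, on their centre line; the grasp point (between the pads) lies 19 mm behind it; z points along the fingers, y is the line along which they close (so a half turn about z gives the same grasp; the last joint's range is limited). The gripper opens to 85 mm and grips with 20 to 120 N. Pads are 22 mm wide; open, the fingers measure 114 mm over their backs; the gripper's body (76 mm by 85 mm) begins 54 mm behind the grasp point. The pads swing forward as they close: fully open they stand 13 mm farther back than shut.
Start: joints at [1.212, 0.591, 0.048, 1.609, -0.033, 0.943, -0.034], TCP at [190.444, -699.543, 197.802] pointing down, gripper open.
Joint ranges: [-2.69, 2.69], [-0.47, 2.24], [-1.27, 1.36], [0.19, 2.51], [-1.53, 4.68], [0.08, 2.07], [-3.09, 3.09]. Speed limits (rad/s): [2.57, 2.57, 3.14, 3.14, 3.14, 3.14, 3.14].

## Interface

Orientations are given as [roll, pitch, yaw] about the fixed x, y, z axes, in that order (R = Rz(yaw) Ry(pitch) Rx(roll)).
In Python, from plant import robot gives the robot as it stands.
- The arm moves only by the shell command python3 -m inch 'ROWS' [FORCE]. ROWS is a JSON object of lists of equal length, an entry for each row: "slide": the shift along the tool's x, y, z in units of 30 mm (1.0 is 30 mm), a list of three; "delta_rot": the turn, a rotation vector about the tool's x, y, z in units of 6 degrees (1.0 is 6 degrees), a list of three; "claw": the opening, from 0 (shut) to 1 (fully open). A call has 1 to 12 rows; each row shifts and turns the commanded pose from where the row before left it, along the tool's axes as they then stand; what a row does not reach is not made up. A row lasts 1/10 s, in which the tool goes at most 50 mm and 8.59 degrees, less where a joint would pass 70% of its speed; a pose out of reach is approached as far as the arm can. A call is refused whole if a number of a shift passes 1 or a number of a turn 1, either way. A call with a gripper value outside its range is refused whole. The fingers move at their own pace and stop on an object; FORCE is the grip in N (left out, the last holds). Time passes only in rows, so rows that do not move let the fingers close. It gives the time, the measured TCP pose, the force, the opening and the grip force at its end, in the units of the state.
- robot.get_obs(): the state, without advancing time (a new reading comes with each control period).
- robot.grab_frame(name): name is "scene" or "top"; returns a dict with "image" (400x640x3 uint8, red, green, blue), "mtx" (3x3 intrinsics, pixels), "R" (3x3) and "t" (3): a world point X has camera coordinates R X + t. Camera axes: x right, y down, z forward; pixel columns grow to the right and rows downward; lengths in mm; the calibration is good to about 2 mm. A picture is of the moment at which its call begins. There is no depth.
- robot.close_job(): hands the job in; it is judged then, once.
Trained networks look in a picture, given as the dict that the camera call returned (one of the last four; its "shot" number tells which), for a name from the list of things; names that differ only in an ending like _2 or _b are one class to them, and where a whole thing is asked for, a point or a joint stands for the part that bears it (a point fixed in the world has none). Each returns a list of dicts, best first, with "confidence" (0 to 1); they miss things now and then, are a little off and sometimes report something else, mostly with a low value. They report only what shows in the picture. A call takes as long as a camera call. They do not tell look-alikes from the thing itself.
- robot.find_in(picture, name): "pixel" ([column, row] in pixels, amid what is visible of it).
- robot.outline_of(picture, name): "pixels" (400x640 bool, what is visible of it) and "pixel" ([column, row] in pixels, amid what is visible of it).
- robot.place_of(picture, name): "pixel" ([column, row] in pixels: a listed point, or the origin of a listed thing).
The state is a dict: "time_s": time; "qpos": joint angles; "qd": joint speeds; "effort": joint torques, N m; "ee_pos": TCP position; "eef_rot": TCP orientation; "contact_force": force on the tool from outside, world axes, zero at the start; "wrist_torque": the same for the moment, N m; "width": finger opening in mm; "grasp_force": force on a finger pad.
Only numpy, scipy, OpenCV 4.12 (cv2) and the standard library are available. Lean on these libraries where they do the work, as an engineer would, in place of code of your own. Each camera call takes 0.05 s, during which the arm holds its last target. There are 200 camera calls.

## Task

Take the wing-handled spindle out of the wooden block, put it through the valve's bore, turn it with a light touch until its flats find the rotor's hole, and push it fully home until the collar sits on the cover. Then close the flap with it, turning either way until the wing stands square across the pipe, and let go. Never force it (35 N between spindle and valve at the most) and leave the other things where they are.

Things in the scene. Friction and masses are not known exactly. Their poses are not given: they have to be found in the camera images.
- spindle: the flap valve's spindle, loose, about 190 g, upright in one hole of the wooden block: black flat wing handle on top, round steel collar (40 mm across, 6 mm thick) under it, steel shaft 36 mm long below. Origin: on the axis at the underside of the collar; z up, shaft from z = 0 to -36 mm. A half turn makes no difference.
- wing (a point): place to grip the spindle, on its axis 28 mm above its origin: the wing is 46 mm long (its x), 12 mm thick (its y), from 6 to 36 mm above the origin.
- tip (a point): centre of the shaft's lower end, 36 mm below the spindle's origin. The shaft is 24 mm round with flats on two sides, 10 mm apart, which run parallel to the wing (its x); the last 3 mm are very slightly slimmer.
- valve: flap valve fixed to the bench: aluminium block 90 by 90 mm with a grey 12 mm thick cover (top at z = 75 mm, 4 mm bolt heads at the corners), dark foot plate 130 (its x) by 110 mm, pipe stubs on both sides along its y. Origin: centre of its underside. x is across the pipe, y along it.
- bore (a point): centre of the mouth of the valve's round bore, 28 mm wide, on the cover's top face (75 mm above the bench); axes as the valve's. With the spindle fully home its collar rests here.
- seat (a point): point on the bore's axis 14 mm below the cover's top, at the top of the rotor: a steel part 14 mm thick, free space below, with an oblong through hole 25.4 by 11.6 mm. It turns stiffly (0.1 N m) and stays as left. Axes as the valve's: they do NOT turn with the rotor, whose angle is not measured (see stub).
- stub (a point): centre of the outer face of the pipe stub at the valve's +y (64 mm flanges, tops at z = 74 mm). The flap is closed when the rotor hole's long side (and so the wing) lies along the valve's x, square across the pipe. At the start the hole's long side lies within 1.1 rad either way of the pipe. No stops. Feel for its angle or look down the bore.
- rack: wooden block 65 (its x) by 165 (its y) by 50 mm, does not move, two round through holes 30 mm wide at y = -42.5 and +42.5 mm; origin centre of its underside. The spindle stands in one hole and the plug in the other, either way round, collars on the block's top.
- plug: bystander: round plug gauge in the block's other hole: round black knob 24 mm across and 30 mm tall over a 40 mm steel collar 6 mm thick, round shaft. Origin on the axis at the underside of the collar.
- socket: bystander: upright steel socket, 28 mm across, 42 mm tall, origin at the centre of its underside.
- bearing: bystander: flat steel bearing ring 52 mm across, 15 mm tall, origin at the centre of its underside.
- wrench: bystander: spanner lying on the bench beyond the work area.
- screwdriver: bystander: screwdriver lying on the bench near the robot.
- can: bystander: can 66 mm across, 110 mm tall, origin at the centre of its underside.
- hammer: bystander: hammer lying on the bench beyond the work area.
Mind the look-alikes: they are no part of the job. What is shaped like the spindle but orange or purple is not meant.

How it is judged:
By the outcome, as a careful person would: the job done as asked, in the order asked, and still so for the second after the job is handed in, with the robot touching nothing.
It also fails if it takes over 72 s, if anything falls off the work surface, if the arm or the gripper's body presses on something with over 40 N, if the wrist force passes 120 N, or if a joint passes its speed limit or range.

## Working session

There is one attempt and no reset: what is moved stays moved. The work goes in short steps, Python scripts to look and compute and a shell command to move; the robot and the scene stay as the last step left them, time stands still between calls to the robot, and variables do not carry over. Pictures are saved under pics/ and viewed, at most 10 in all, crops included, and the job is handed in when it is done.

```bash
ls; mkdir -p pics; python3 - <<'E'
from plant import robot
import cv2, numpy as np
o=robot.get_obs(); print(o)
for n in ("scene","top"):
    p=robot.grab_frame(n); cv2.imwrite(f"pics/{n}0.png",p["image"][:,:,::-1])
    print(n,p["mtx"].tolist(),p["R"].tolist(),p["t"].tolist())
    for k in ("spindle","wing","bore","seat","stub","valve","rack","plug","socket","bearing","can"):
        print(k,[(np.round(d["pixel"]).tolist(),round(d["confidence"],2)) for d in robot.place_of(p,k)[:4]])
E
```

```text
pics
{'time_s': 0.0, 'qpos': array([ 1.21152317,  0.59213707,  0.04828549,  1.60982977, -0.03331425,
        0.94266591, -0.03369572]), 'qd': array([ 0.00016665, -0.00082403, -0.00174743, -0.0009643 ,  0.00053136,
        0.00039448,  0.00055783]), 'effort': array([ 4.92112613e-04, -5.48697746e+01,  1.54612329e+00, -1.98124015e+01,
        9.25978267e-03,  8.78875988e-03,  4.06261989e-06]), 'ee_pos': array([ 190.20529247, -698.67668418,  196.62490093]), 'eef_rot': array([-3.13935983e+00,  1.07998901e-04,  2.65861434e-01]), 'contact_force': array([ 0.28004285, -0.43258983,  0.04219047]), 'wrist_torque': array([-0.00437505, -0.00899048, -0.02043605]), 'grasp_force': 0.0, 'width': 85.1759881759243}
scene [[436.37552455510206, 0.0, 317.5433538255236], [0.0, 436.37552455510206, 197.02309295505196], [0.0, 0.0, 1.0]] [[0.37330418422835815, 0.9276240297359823, -0.012555695678766793], [0.5057186655462018, -0.21482568268551738, -0.8355229245070839], [-0.7777484280638367, 0.3055545540735389, -0.5493121126728883]] [-218.16022599822642, -208.90417956256806, 1364.118677208832]
spindle [([274.0, 20
[... 810 characters left out ...]
45274397466982]] [49.98063893565322, 573.4247039819536, 965.8040305360477]
spindle [([375.0, 212.0], 0.75), ([370.0, 250.0], 0.74), ([338.0, 234.0], 0.67), ([403.0, 254.0], 0.57)]
wing [([406.0, 256.0], 0.76), ([371.0, 249.0], 0.71), ([330.0, 197.0], 0.65), ([340.0, 231.0], 0.63)]
bore [([241.0, 228.0], 0.94), ([221.0, 166.0], 0.18)]
seat [([240.0, 226.0], 0.63)]
stub [([212.0, 227.0], 0.91), ([411.0, 148.0], 0.69)]
valve [([244.0, 234.0], 0.93), ([224.0, 169.0], 0.49)]
rack [([387.0, 203.0], 0.93), ([316.0, 247.0], 0.64), ([305.0, 178.0], 0.49)]
plug [([404.0, 195.0], 0.48)]
socket [([314.0, 246.0], 0.67)]
bearing [([245.0, 234.0], 0.72), ([305.0, 177.0], 0.64)]
can [([222.0, 166.0], 0.61)]
```

```bash
python3 - <<'E'
import cv2
a=cv2.imread("pics/scene0.png")[130:330,150:500]; b=cv2.imread("pics/top0.png")[110:310,170:470]
cv2.imwrite("pics/a.png",cv2.resize(a,None,fx=2.2,fy=2.2,interpolation=2)); cv2.imwrite("pics/b.png",cv2.resize(b,None,fx=2.6,fy=2.6,interpolation=2))
E
```

```text
(no output)
```

View pics/a.png

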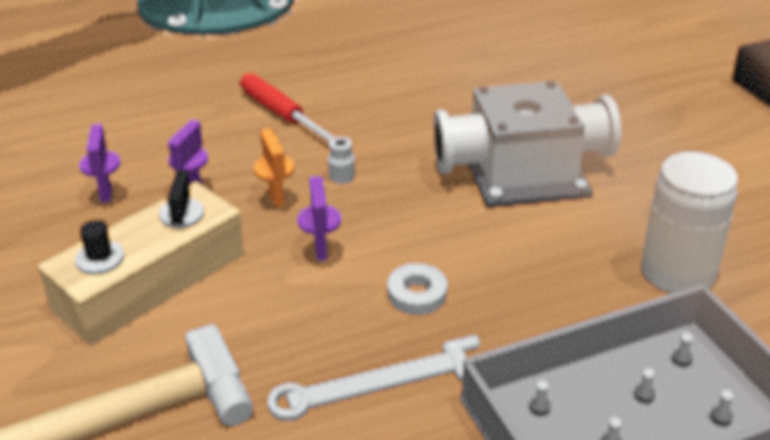

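View pics/b.png

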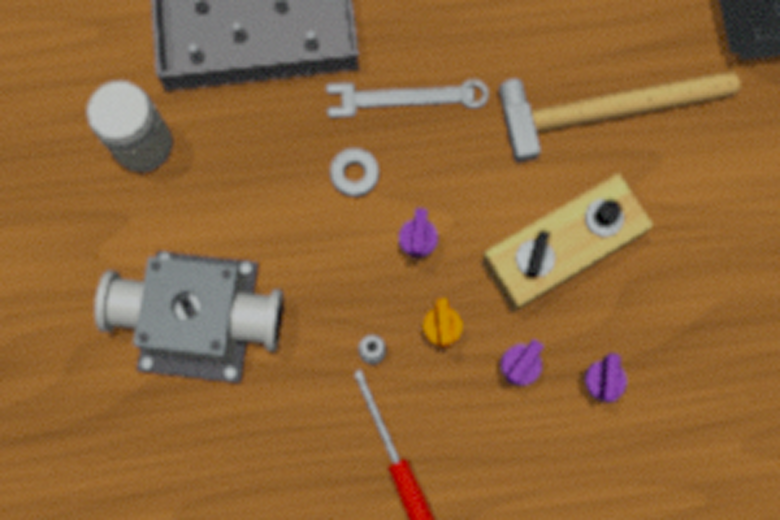

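Scene crop: the black-winged spindle is in the block's near hole (full-frame pixels scene ≈ (232,222), top ≈ (377,208)). The plug is in the far hole, and the orange and purple look-alikes stand free. The valve is at top ≈ (242,227), and its bore shows a hint of the slot. Next I'll fit box models to the outlines.

```bash
cat > fit.py <<'E'
import numpy as np, cv2
from scipy.optimize import minimize
S=8
def proj(p,X):
    c=np.asarray(X)@np.array(p["R"]).T+np.array(p["t"]); q=c@np.array(p["mtx"]).T; return q[:,:2]/q[:,2:]
def box(a,b,z0,z1,cy=0): return np.array([[x,y+cy,z] for x in(-a/2,a/2) for y in(-b/2,b/2) for z in(z0,z1)])
def cyl(r,z0,z1,n=40):
    t=np.arange(n)*2*np.pi/n; return np.array([[r*np.cos(u),r*np.sin(u),z] for z in(z0,z1) for u in t])
def ycyl(r,y0,y1,zc): return cyl(r,y0,y1)[:,[0,2,1]]+[0,0,zc]
def place(P,x,y,yaw):
    c,s=np.cos(yaw),np.sin(yaw); return P@np.array([[c,s,0],[-s,c,0],[0,0,1]])+[x,y,0]
def render(p,parts,x,y,yaw,roi):
    u0,v0,u1,v1=roi; k=4; im=np.zeros(((v1-v0)*k,(u1-u0)*k),np.uint8)
    for P in parts:
        h=cv2.convexHull(((proj(p,place(P,x,y,yaw))-[u0-.5,v0-.5])*k*16).astype(np.int32))
        cv2.fillPoly(im,[h],255,shift=4)
    return cv2.resize(im,None,fx=1/k,fy=1/k,interpolation=cv2.INTER_AREA)/255.
def fit(views,mk,x0,steps):
    """views: list of (picture,mask float,roi)"""
    def f(q):
        return sum(((cv2.GaussianBlur(render(p,mk(q),*q[:3],roi),(0,0),1)-cv2.GaussianBlur(m[roi[1]:roi[3],roi[0]:roi[2]].astype(float),(0,0),1))**2).sum() for p,m,roi in views)
    s=np.vstack([x0]+[np.array(x0)+np.eye(len(x0))[i]*steps[i] for i in range(len(x0))])
    r=minimize(f,x0,method="Nelder-Mead",options=dict(initial_simplex=s,maxiter=400,xatol=.02,fatol=1e-3)); return r.x,r.fun
def onplane(p,uv,z):
    R=np.array(p["R"]);t=np.array(p["t"]); d=R.T@np.linalg.solve(np.array(p["mtx"]),[*uv,1]); c=-R.T@t; return (c+d*(z-c[2])/d[2])[:2]
E
cat > m1.py <<'E'
from plant import robot
from fit import *
ps=[robot.grab_frame(n) for n in("top","scene")]
def roi(m,k=8):
    v,u=np.nonzero(m); return (max(u.min()-k,0),max(v.min()-k,0),min(u.max()+k,640),min(v.max()+k,400))
def near(p,l,uv): return min(l,key=lambda d:np.hypot(*(np.array(d["pixel"])-uv)))
import pickle
W={"top":(376,208),"scene":(232,222)}
vs={k:[] for k in("rack","valve","spindle","plug")}
for p,n in zip(ps,("top","scene")):
    print(n,"bore75",onplane(p,robot.place_of(p,"bore")[0]["pixel"],75),"seat61",onplane(p,robot.place_of(p,"seat")[0]["pixel"],61),"stub42",onplane(p,robot.place_of(p,"stub")[0]["pixel"],42))
    for k,uv in(("rack",{"top":(387,203),"scene":(215,245)}[n]),("valve",{"top":(242,230),"scene":(388,195)}[n])):
        d=near(p,robot.outline_of(p,k),uv); vs[k].append((p,d["pixels"],roi(d["pixels"]))); print(k,d["pixel"],d["confidence"],d["pixels"].sum())
    im=p["image"].astype(int); g=im.max(2)
    m=(g<70); u,v=W[n]; w=np.zeros_like(m); w[v-18:v+18,u-18:u+18]=1
    nl,lab,st,ce=cv2.connectedComponentsWithStats((m&w).astype(np.uint8)); i=1+np.argmax(st[1:,4]); mm=lab==i
    vs["spindle"].append((p,mm,roi(mm))); print("blk",st[i],ce[i],"z71",onplane(p,ce[i],71))
pickle.dump((ps,vs),open("m1.pkl","wb"))
E
python3 m1.py
```

```text
top bore75 [531.94873431 193.9312763 ] seat61 [530.35407051 190.28101038] stub42 [552.68252747 276.98536183]
rack [390.8, 202.4] 0.64 1295
valve [244.3, 233.7] 0.71 2570
blk [373 200   7  17  59] [376.11864407 207.96610169] z71 [ 543.65736527 -164.39538395]
scene bore75 [537.36389403 181.41797163] seat61 [543.28103822 185.78820742] stub42 [549.64316786 276.54525587]
rack [213.8, 251.7] 0.75 3134
valve [388.7, 191.1] 0.8 3427
blk [227 207   9  25 152] [231.         219.27631579] z71 [ 545.89397113 -165.27913933]
```

```bash
cat > m2.py <<'E'
from fit import *; import pickle
ps,vs=pickle.load(open("m1.pkl","rb"))
def valve(q): L=q[3]; return [box(90,90,0,75),box(130,110,0,8),ycyl(q[4],-L,L,42),ycyl(32,L-8,L,42),ycyl(32,-L,-L+8,42)]
for sel in([0,1],[0],[1]):
    q,f=fit([vs["valve"][i] for i in sel],valve,[535,188,-.15,90,24],[6,6,.1,8,3]); print("valve",sel,q,f)
    q,f=min((fit([vs["spindle"][i] for i in sel],lambda q:[box(46,12,57,86)],[545,-165,a],[4,4,.3]) for a in(-.3,.3,-.8,.8)),key=lambda r:r[1]); print("wing",sel,q,f)
p=ps[0]
# bore picture & wing
c=p["image"][210:246,222:262,::-1]; d=p["image"][190:226,356:396,::-1]
cv2.imwrite("pics/c.png",cv2.resize(np.hstack([c,d]),None,fx=10,fy=10,interpolation=cv2.INTER_CUBIC))
E
python3 m2.py
```

```text
valve [0, 1] [ 5.34252276e+02  1.91967146e+02 -2.25414518e-01  8.91821778e+01
  2.44662957e+01] 38.56346384013517
wing [0, 1] [ 5.45185606e+02 -1.64860545e+02 -3.14168257e-01] 45.35419116139783
valve [0] [ 5.33966559e+02  1.92163554e+02 -2.22303269e-01  8.97505514e+01
  2.61479303e+01] 14.881834369180217
wing [0] [ 5.43561238e+02 -1.63542406e+02 -4.74333306e-01] 14.65300788978452
valve [1] [ 5.35149074e+02  1.91604475e+02 -2.33161935e-01  8.91005006e+01
  2.40673372e+01] 17.498510908021142
wing [1] [ 5.44171752e+02 -1.64689801e+02 -2.62498600e-01] 23.45109351370418
```

View pics/c.png

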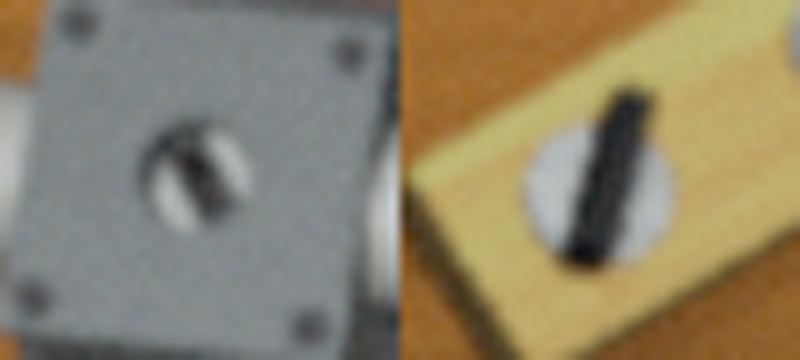

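The left crop shows the slot in the bore, running from about (240,224) to (244,232) in the top picture. That gives a world yaw of roughly +0.27. The right crop shows the wing on the collar at about (375,208).

```bash
cat > m3.py <<'E'
from fit import *; import pickle
ps,vs=pickle.load(open("m1.pkl","rb"))
out=[]
for p,(u,v) in zip(ps,((376,208),(232,222))):
    im=cv2.GaussianBlur(p["image"],(0,0),.6).astype(int); m=((im.max(2)-im.min(2))<48)|(im.max(2)<60)
    w=np.zeros_like(m); w[v-18:v+18,u-18:u+18]=1
    nl,lab,st,ce=cv2.connectedComponentsWithStats((m&w).astype(np.uint8)); mm=lab==1+np.argmax(st[1:,4]); print(mm.sum())
    out.append((p,mm,(u-22,v-22,u+22,v+22)))
for sel in([0,1],[0],[1]):
    print(sel,*min((fit([out[i] for i in sel],lambda q:[box(46,12,56,86),cyl(20,50,56)],[545,-165,a],[4,4,.3]) for a in(-.3,.3,-.8)),key=lambda r:r[1]))
# slot: fit of dark oblong visible through bore in top view
p=ps[0]; A=onplane(p,(240,224),61);B=onplane(p,(244,232.2),61);print("slot",np.arctan2(*(A-B)[::-1]))
for n,uv in(("purple_a",(371,249)),("purple_b",(330,197)),("orange",(340,231)),("purple_c",(406,256)),("plug",(403,191))): print(n,onplane(p,uv,60))
E
python3 m3.py
```

```text
200
367
[0, 1] [ 5.44486958e+02 -1.64612553e+02 -3.52600522e-01] 21.218994265129272
[0] [ 5.44969244e+02 -1.64623559e+02 -4.97478028e-01] 3.2621521098163404
[1] [ 5.43735975e+02 -1.64342914e+02 -3.36547762e-01] 17.138085482179207
slot 0.3678078260006758
purple_a [ 439.52697812 -136.77357562]
purple_b [590.07539599 -48.17352315]
orange [495.7772327  -62.91460742]
purple_c [ 411.01592398 -223.98552002]
plug [ 583.49405293 -244.95801572]
```

```bash
cat > go.py <<'E'
import sys,numpy as np
from plant import robot
from scipy.spatial.transform import Rotation as Ro
# go.py x y z yaw : remaining shift in the tool axes (units), turn (units)
o=robot.get_obs(); R=Ro.from_euler("xyz",o["eef_rot"]); x,y,z,w=map(float,sys.argv[1:5])
print("t",o["time_s"],"pos",o["ee_pos"].round(2),"rot",o["eef_rot"].round(4),"w",round(o["width"],1),"F",o["contact_force"].round(1),"M",o["wrist_torque"].round(2))
print("slide",(R.inv().apply(np.array([x,y,z])-o["ee_pos"])/30).round(3),"turn",(np.degrees((R.inv()*Ro.from_euler("xyz",[np.pi,0,w])).as_rotvec())/6).round(3))
E
python3 -m inch '{"slide":[[0.89,-0.78,0],[0.89,-0.78,0],[0.89,-0.78,0],[0.89,-0.78,0],[0.89,-0.78,0],[0.89,-0.78,0],[0.89,-0.78,0],[0.89,-0.78,0],[0.89,-0.78,0],[0.89,-0.78,0],[0.89,-0.78,0],[0.89,-0.78,0]],"delta_rot":[[0,0,0],[0,0,0],[0,0,0],[0,0,0],[0,0,0],[0,0,0],[0,0,0],[0,0,0],[0,0,0],[0,0,0],[0,0,0],[0,0,0]],"claw":[0.5,0.5,0.5,0.5,0.5,0.5,0.5,0.5,0.5,0.5,0.5,0.5]}' 60
python3 go.py 544.6 -164.6 120 -0.42
```

```text
time_s: 3.0
ee_pos: [426.6, -343.3, 198.1]
eef_rot: [3.141, -0.0, 0.266]
contact_force: [1.5, -0.9, -0.1]
width: 42.9
grasp_force: 0.0
t 3.0 pos [ 426.65 -343.32  198.09] rot [ 3.141e+00 -4.000e-04  2.657e-01] w 42.9 F [ 1.5 -0.9 -0.1] M [-0.07 -0.02  0.05]
slide [ 5.357 -4.717  2.603] turn [ 4.000e-03 -6.000e-03  6.548e+00]
```

```bash
python3 -m inch '{"slide":[[0.89,-0.785,0.2],[0.89,-0.785,0.2],[0.89,-0.785,0.2],[0.89,-0.785,0.2],[0.89,-0.785,0.2],[0.89,-0.785,0.2],[0,0,0.2],[0,0,0.2],[0,0,0.2],[0,0,0],[0,0,0],[0,0,0]],"delta_rot":[[0,0,0],[0,0,0],[0,0,0],[0,0,0],[0,0,0],[0,0,0],[0,0,1],[0,0,1],[0,0,1],[0,0,1],[0,0,1],[0,0,1]],"claw":[0.5,0.5,0.5,0.5,0.5,0.5,0.5,0.5,0.5,0.5,0.5,0.5]}' 
python3 -m inch '{"slide":[[0,0,0.4],[0,0,0.3],[0,0,0]],"delta_rot":[[0,0,0.55],[0,0,0],[0,0,0]],"claw":[0.5,0.5,0.5]}' 
python3 go.py 544.6 -164.6 59.5 -0.42
```

```text
time_s: 4.2
ee_pos: [543.5, -166.0, 143.9]
eef_rot: [-3.142, -0.0, -0.367]
contact_force: [-0.5, 0.6, 0.5]
width: 42.5
grasp_force: 0.0
time_s: 4.5
ee_pos: [542.3, -165.5, 121.6]
eef_rot: [3.141, 0.003, -0.418]
contact_force: [-0.3, -0.0, 0.3]
width: 42.8
grasp_force: 0.0
t 4.5 pos [ 542.29 -165.54  121.6 ] rot [ 3.1411e+00  2.6000e-03 -4.1850e-01] w 42.8 F [-0.3 -0.   0.3] M [-0.03 -0.01  0.01]
slide [ 0.063 -0.061  2.07 ] turn [0.005 0.025 0.015]
```

```bash
python3 -m inch '{"slide":[[0.06,-0.06,0.5],[0,0,0.5],[0,0,0.5],[0,0,0.4],[0,0,0.15],[0,0,0],[0,0,0]],"delta_rot":[[0,0,0],[0,0,0],[0,0,0],[0,0,0],[0,0,0],[0,0,0],[0,0,0]],"claw":[0.5,0.5,0.5,0.5,0.5,0.5,0.5]}' 
python3 go.py 544.6 -164.6 59.5 -0.42
```

```text
time_s: 5.2
ee_pos: [546.0, -165.3, 61.5]
eef_rot: [-3.141, -0.001, -0.42]
contact_force: [0.3, -0.3, 0.2]
width: 42.3
grasp_force: 0.0
t 5.2 pos [ 546.01 -165.27   61.52] rot [-3.1415e+00 -6.0000e-04 -4.2010e-01] w 42.3 F [ 0.3 -0.3  0.2] M [ 0.05 -0.02  0.02]
slide [-0.052 -0.001  0.067] turn [-0.001 -0.006 -0.001]
```

```bash
python3 -m inch '{"slide":[[0,0,0],[0,0,0],[0,0,0],[0,0,0],[0,0,0],[0,0,0],[0,0,0],[0,0,0]],"delta_rot":[[0,0,0],[0,0,0],[0,0,0],[0,0,0],[0,0,0],[0,0,0],[0,0,0],[0,0,0]],"claw":[0.3,0.1,0,0,0,0,0,0]}' 40
python3 go.py 544.6 -164.6 59.5 -0.42
```

```text
time_s: 6.0
ee_pos: [545.6, -165.1, 61.3]
eef_rot: [3.142, 0.0, -0.42]
contact_force: [0.2, 0.5, 0.4]
width: -0.2
grasp_force: 0.0
t 6.0 pos [ 545.62 -165.11   61.28] rot [ 3.1416e+00  1.0000e-04 -4.2010e-01] w -0.2 F [0.2 0.5 0.4] M [ 0.01 -0.05 -0.03]
slide [-0.038 -0.001  0.059] turn [ 0.     0.001 -0.001]
```

```bash
python3 - <<'E'
from plant import robot
from fit import *
o=[]
for n,(u,v) in(("top",(376,208)),("scene",(232,215))):
    p=robot.grab_frame(n); print(n,proj(p,[[545.6,-165.1,61.3],[544.6,-164.6,50],[544.6,-164.6,86]]))
    o.append(cv2.resize(p["image"][v-40:v+40,u-40:u+40,::-1],(400,400),interpolation=2))
cv2.imwrite("pics/d.png",np.hstack(o))
E
```

```text
top [[375.75878062 208.00114497]
 [375.04261309 209.2775054 ]
 [376.95458026 206.37661798]]
scene [[231.65847208 223.16815798]
 [232.4865152  227.41692941]
 [230.25731652 212.56011499]]
```

View pics/d.png

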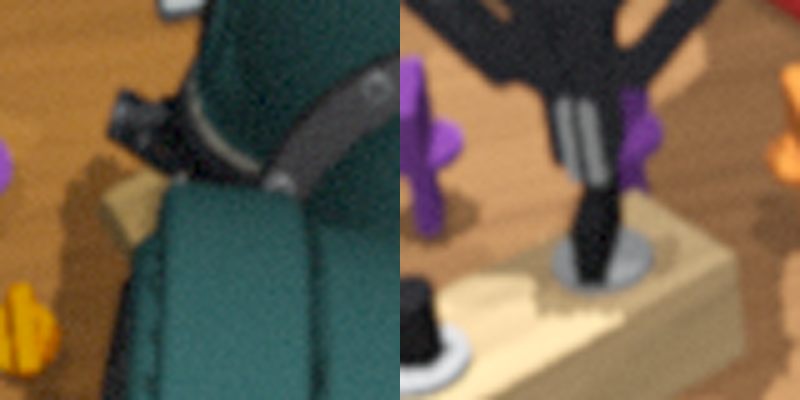

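```bash
python3 - <<'E'
from fit import *
a=cv2.imread("pics/scene0.png").astype(int)
from plant import robot
p=robot.grab_frame("scene"); b=p["image"][:,:,::-1].astype(int)
print("before"); print(a[200:234,222:242].max(2)); print("now"); print(b[200:234,222:242].max(2))
for P in ([545.6,-165.1],):
  for z in (61,75,88): print(z,proj(p,[[*P,z]]))
print("ray z61",onplane(p,(229,212),61), proj(p,place(box(46,12,56,86),544.6,-164.6,-.42)).round(1).tolist())
E
```

```text
before
[[199 198 200 199 187 137 108 109 110 103  99  96  96  96  99 116 145 173
  191 198]
 [201 202 203 201 183 141 116 109 109 109  99  97  95 102 113 144 174 191
  198 200]
 [203 204 203 198 178 138 120 111 105 106  99  94  96 114 145 174 192 198
  200 197]
 [202 202 204 199 173 132 116 104 106 106  98  96 113 144 171 192 198 199
  196 188]
 [203 203 206 198 172 128 114 109 106 108 102 109 138 170 191 194 195 187
  180 165]
 [205 204 205 201 182 147 107 105 105 105 101 125 157 180 187 183 174 163
  148 132]
 [204 202 202 203 195 177 144 104  99  97  91 119 145 162 159 152 136 124
  115 147]
 [202 204 205 205 203 199 176 134  83  70  71  85 104 114 119 113 106 100
  123 171]
 [203 203 203 204 203 202 188 148  87  53  54  56  60  75  90  93  89  93
  125 181]
 [201 200 199 200 198 201 187 142  77  47  48  47  47  58  79  86  87  89
  118 169]
 [199 199 198 198 199 198 180 129  64  54  50  49  38  54  79  89  92  86
  103 148]
 [199 199 200 201 200 195 164 104  55  52  53  47  30  44  74  88  87  91
   85 115]
 [201 201 202 201 199 185 143  80  54  50  48  38  33  40  73 116 142 144
[... 4258 characters left out ...]
147 133]
 [139 134 138 138 122  79  32  22  29  23  38  97 145 164 169 165 158 151
  140 147]
 [148 140 135 138 127  85  41  30  36  28  52 107 148 162 159 154 146 141
  150 168]
 [163 152 137 133 125  96  66  54  59  57  75 110 143 149 146 137 144 154
  172 184]
 [168 165 152 140 130 116 103 101 102 106 108 124 138 144 147 152 166 179
  187 196]
 [181 176 166 158 153 142 137 135 132 138 142 149 153 164 171 179 187 192
  198 198]]
61 [[231.67693029 223.29093086]]
75 [[230.80790394 217.51069202]]
88 [[229.98671978 212.04867057]]
ray z61 [ 505.46206734 -161.66488817] [[231.5, 218.1], [229.6, 205.8], [237.4, 218.1], [235.6, 205.9], [226.6, 232.1], [224.6, 219.6], [232.8, 232.2], [230.9, 219.7]]
```

The finger pads now cover the wing's top pixels around (230,209), so the tips really stand at about z ≈ 87, not the reported 61. I'll open, go down gently and let force and picture decide.

```bash
python3 -m inch '{"slide":[[0,0,0],[0,0,0],[0,0,0],[0,0,0],[0,0,0.2],[0,0,0.2],[0,0,0]],"delta_rot":[[0,0,0],[0,0,0],[0,0,0],[0,0,0],[0,0,0],[0,0,0],[0,0,0]],"claw":[0.5,0.5,0.5,0.5,0.5,0.5,0.5]}' 
python3 - <<'E'
from plant import robot
from fit import *
p=robot.grab_frame("scene");u,v=232,215
cv2.imwrite("pics/e.png",cv2.resize(p["image"][v-50:v+40,u-60:u+60,::-1],(800,600),interpolation=2))
print(robot.get_obs()["ee_pos"],robot.get_obs()["contact_force"])
E
```

```text
time_s: 6.85
ee_pos: [544.8, -164.8, 48.2]
eef_rot: [3.141, 0.002, -0.42]
contact_force: [-0.3, -0.0, -0.2]
width: 42.7
grasp_force: 0.0
[ 544.98437146 -164.93271224   48.52940538] [0.4951826  0.31174424 0.11808742]
```

View pics/e.png

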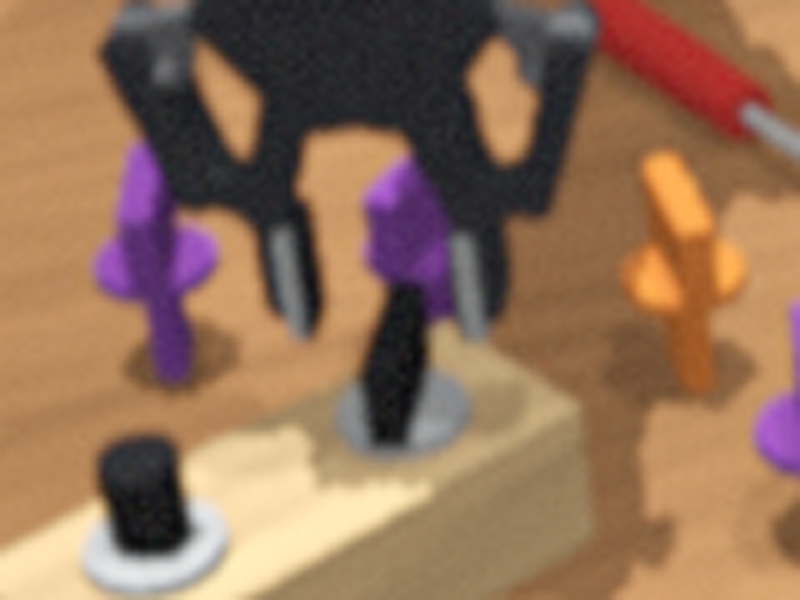

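```bash
python3 -m inch '{"slide":[[0,0,0.1],[0,0,0.1],[0,0,0.1],[0,0,0.1],[0,0,0]],"delta_rot":[[0,0,0],[0,0,0],[0,0,0],[0,0,0],[0,0,0]],"claw":[0.5,0.5,0.5,0.5,0.3]}' 
python3 -m inch '{"slide":[[0,0,0],[0,0,0],[0,0,0],[0,0,0],[0,0,0],[0,0,0]],"delta_rot":[[0,0,0],[0,0,0],[0,0,0],[0,0,0],[0,0,0],[0,0,0]],"claw":[0.2,0.1,0,0,0,0]}' 40
python3 - <<'E'
from plant import robot
from fit import *
p=robot.grab_frame("scene");u,v=232,215
cv2.imwrite("pics/f.png",cv2.resize(p["image"][v-40:v+35,u-50:u+50,::-1],(800,600),interpolation=2))
E
```

```text
time_s: 7.4
ee_pos: [545.3, -165.0, 36.8]
eef_rot: [3.141, 0.001, -0.42]
contact_force: [0.4, 0.7, -0.3]
width: 29.1
grasp_force: 0.0
time_s: 8.0
ee_pos: [545.6, -165.2, 37.3]
eef_rot: [3.142, 0.0, -0.42]
contact_force: [-0.3, -0.9, -0.1]
width: 10.9
grasp_force: 43.2
```

View pics/f.png

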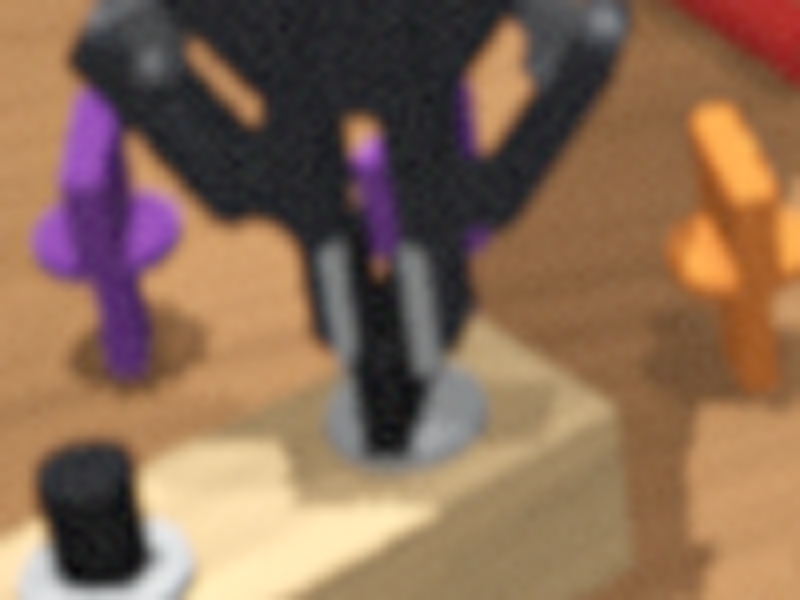

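Gripped (width 10.9, 43 N), but the tips still show about 10 mm above the collar (crop (430,370)). I'll regrip lower for a firmer hold.

```bash
python3 -m inch '{"slide":[[0,0,0],[0,0,0],[0,0,0],[0,0,0.1],[0,0,0.1],[0,0,0.05],[0,0,0]],"delta_rot":[[0,0,0],[0,0,0],[0,0,0],[0,0,0],[0,0,0],[0,0,0],[0,0,0]],"claw":[0.3,0.3,0.3,0.3,0.3,0.3,0.3]}' 
python3 -m inch '{"slide":[[0,0,0],[0,0,0],[0,0,0],[0,0,0],[0,0,0],[0,0,0]],"delta_rot":[[0,0,0],[0,0,0],[0,0,0],[0,0,0],[0,0,0],[0,0,0]],"claw":[0.1,0,0,0,0,0]}' 60
python3 go.py 544.6 -164.6 140 -0.42
```

```text
time_s: 8.75
ee_pos: [545.3, -165.0, 29.3]
eef_rot: [3.141, 0.001, -0.42]
contact_force: [-0.5, -0.3, 0.0]
width: 26.0
grasp_force: 0.0
time_s: 9.35
ee_pos: [545.6, -165.3, 29.8]
eef_rot: [3.141, -0.0, -0.42]
contact_force: [0.3, -0.4, 0.2]
width: 10.6
grasp_force: 59.4
t 9.35 pos [ 545.61 -165.25   29.83] rot [ 3.1415 -0.     -0.4203] w 10.6 F [ 0.3 -0.4  0.2] M [-0.12  0.02 -0.01]
slide [-0.039 -0.006 -3.672] turn [ 0.001 -0.    -0.003]
```

```bash
python3 -m inch '{"slide":[[0,0,-0.2],[0,0,-0.4],[0,0,-0.5],[0,0,-0.6],[0,0,-0.6],[0,0,-0.5],[0,0,-0.2],[0,0,0]],"delta_rot":[[0,0,0],[0,0,0],[0,0,0],[0,0,0],[0,0,0],[0,0,0],[0,0,0],[0,0,0]],"claw":[0,0,0,0,0,0,0,0]}' 
python3 -m inch '{"slide":[[-0.43,-0.89,0],[-0.43,-0.89,0],[-0.43,-0.89,0],[-0.43,-0.89,0],[-0.43,-0.89,0],[-0.43,-0.89,0],[-0.43,-0.89,0],[-0.43,-0.89,0],[-0.43,-0.89,0],[-0.43,-0.89,0],[-0.43,-0.89,0],[-0.43,-0.89,0]],"delta_rot":[[0,0,0],[0,0,0],[0,0,0],[0,0,0],[0,0,0],[0,0,0],[0,0,0],[0,0,0],[0,0,0],[0,0,0],[0,0,0],[0,0,0]],"claw":[0,0,0,0,0,0,0,0,0,0,0,0]}' 
python3 -m inch '{"slide":[[0,0,0],[0,0,0],[0,0,0],[0,0,0],[0,0,0],[0,0,0],[0,0,0],[0,0,0],[0,0,0]],"delta_rot":[[0,0,-1],[0,0,-1],[0,0,-1],[0,0,-1],[0,0,-1],[0,0,-1],[0,0,-1],[0,0,-0.5],[0,0,0]],"claw":[0,0,0,0,0,0,0,0,0]}' 
python3 go.py 534.3 192 110 0.365
```

```text
time_s: 10.15
ee_pos: [546.5, -165.3, 121.4]
eef_rot: [-3.141, -0.003, -0.42]
contact_force: [-0.5, 0.4, -2.0]
width: 10.9
grasp_force: 59.1
time_s: 11.35
ee_pos: [534.1, 191.6, 119.0]
eef_rot: [3.14, 0.001, -0.42]
contact_force: [0.1, -0.7, -2.4]
width: 10.9
grasp_force: 59.2
time_s: 12.25
ee_pos: [534.3, 190.1, 119.1]
eef_rot: [-3.141, 0.002, 0.365]
contact_force: [0.4, 0.5, -2.0]
width: 10.8
grasp_force: 59.2
t 12.25 pos [534.29 190.14 119.08] rot [-3.1414e+00  1.8000e-03  3.6500e-01] w 10.8 F [ 0.4  0.5 -2. ] M [ 0.02 -0.03 -0.03]
slide [ 0.023 -0.058  0.303] turn [-0.002  0.017 -0.   ]
```

```bash
python3 - <<'E'
from plant import robot
from fit import *
p=robot.grab_frame("scene")
print([(np.round(d["pixel"],1).tolist(),round(d["confidence"],2)) for k in("spindle","tip") for d in robot.place_of(p,k)[:5]])
print(proj(p,[[534.3,192,139],[534.3,192,103],[534.3,192,75]]).round(1).tolist())
u0,v0=340,100
im=cv2.resize(p["image"][v0:v0+110,u0:u0+100,::-1],None,fx=5.4,fy=5.4,interpolation=2)
c=proj(p,place(cyl(20,139,145),534.3,192,0)); 
for q in c: cv2.circle(im,tuple(int(a) for a in (q-[u0-.5,v0-.5])*5.4),1,(0,0,255),-1)
for q in proj(p,place(cyl(14,75,75),534.3,192,0)): cv2.circle(im,tuple(int(a) for a in (q-[u0-.5,v0-.5])*5.4),1,(0,255,0),-1)
cv2.imwrite("pics/g.png",im)
E
```

```text
[([391.4, 152.5], 0.89), ([196.1, 201.7], 0.87), ([273.8, 209.1], 0.84), ([236.4, 205.6], 0.82), ([292.9, 234.9], 0.61), ([274.3, 218.9], 0.88), ([390.6, 165.2], 0.87), ([199.0, 219.1], 0.87), ([294.8, 247.1], 0.66), ([239.7, 217.1], 0.6)]
[[391.4, 152.0], [390.1, 166.7], [389.1, 177.8]]
```

View pics/g.png

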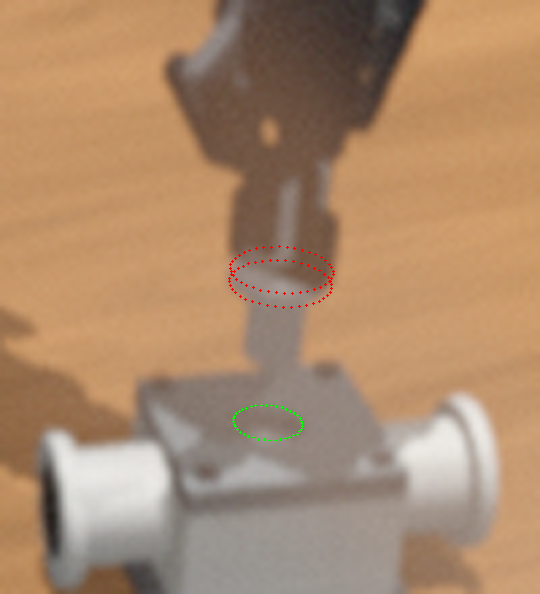

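The held spindle matches the predicted collar outline (net (391.4,152.5) vs predicted (391.4,152.0)). It is about over the bore, so I'll nudge 1 mm and go down gently.

```bash
python3 -m inch '{"slide":[[0.03,-0.03,0.2],[0,0,0.3],[0,0,0.25],[0,0,0.1],[0,0,0]],"delta_rot":[[0,0,0],[0,0,0],[0,0,0],[0,0,0],[0,0,0]],"claw":[0,0,0,0,0]}' 
python3 -m inch '{"slide":[[0,0,0.05],[0,0,0.05],[0,0,0.05],[0,0,0]],"delta_rot":[[0,0,0],[0,0,0],[0,0,0],[0,0,0]],"claw":[0,0,0,0]}' 
python3 go.py 534.3 192 77 0.365
```

```text
time_s: 12.9
ee_pos: [534.8, 191.5, 93.3]
eef_rot: [3.141, 0.002, 0.365]
contact_force: [0.5, -0.6, -2.9]
width: 10.7
grasp_force: 59.2
time_s: 13.3
ee_pos: [535.5, 191.7, 89.8]
eef_rot: [-3.142, 0.0, 0.365]
contact_force: [-1.0, -0.2, -2.9]
width: 11.2
grasp_force: 59.2
t 13.3 pos [535.46 191.72  89.75] rot [-3.1416  0.      0.3653] w 11.2 F [-1.  -0.2 -2.9] M [0.01 0.01 0.02]
slide [-0.033 -0.022  0.425] turn [-0.     0.     0.003]
```

```bash
python3 -m inch '{"slide":[[0,0,0.05],[0,0,0.05],[0,0,0.05],[0,0,0]],"delta_rot":[[0,0,0],[0,0,0],[0,0,0],[0,0,0]],"claw":[0,0,0,0]}'; python3 go.py 534.3 192 77 0.365
```

```text
time_s: 13.7
ee_pos: [535.3, 191.7, 85.0]
eef_rot: [3.142, 0.001, 0.365]
contact_force: [0.1, -0.2, -2.0]
width: 10.7
grasp_force: 59.2
t 13.7 pos [535.29 191.67  85.05] rot [3.1416e+00 5.0000e-04 3.6540e-01] w 10.7 F [ 0.1 -0.2 -2. ] M [ 0.02 -0.01 -0.01]
slide [-0.027 -0.022  0.268] turn [0.    0.005 0.003]
```

```bash
python3 -m inch '{"slide":[[0,0,0.05],[0,0,0.05],[0,0,0.05],[0,0,0]],"delta_rot":[[0,0,0],[0,0,0],[0,0,0],[0,0,0]],"claw":[0,0,0,0]}'; python3 -m inch '{"slide":[[0,0,0.04],[0,0,0.04],[0,0,0.03],[0,0,0]],"delta_rot":[[0,0,0],[0,0,0],[0,0,0],[0,0,0]],"claw":[0,0,0,0]}';  python3 go.py 534.3 192 77 0.365
```

```text
time_s: 14.1
ee_pos: [535.3, 191.7, 80.5]
eef_rot: [3.142, 0.001, 0.365]
contact_force: [0.3, -1.1, -1.6]
width: 10.4
grasp_force: 59.2
time_s: 14.5
ee_pos: [535.4, 191.7, 77.3]
eef_rot: [3.142, 0.0, 0.365]
contact_force: [-0.4, 0.6, -2.5]
width: 11.0
grasp_force: 59.2
t 14.5 pos [535.41 191.68  77.34] rot [3.1416e+00 3.0000e-04 3.6530e-01] w 11.0 F [-0.4  0.6 -2.5] M [-0.01 -0.01  0.04]
slide [-0.031 -0.023  0.011] turn [0.    0.003 0.003]
```

```bash
python3 -m inch '{"slide":[[0,0,0.03],[0,0,0.03],[0,0,0]],"delta_rot":[[0,0,0],[0,0,0],[0,0,0]],"claw":[0,0,0]}'; python3 -m inch '{"slide":[[0,0,0.03],[0,0,0.03],[0,0,0]],"delta_rot":[[0,0,0],[0,0,0],[0,0,0]],"claw":[0,0,0]}';  python3 go.py 534.3 192 77 0.365
```

```text
time_s: 14.8
ee_pos: [535.4, 191.7, 75.6]
eef_rot: [-3.142, 0.0, 0.365]
contact_force: [1.0, 0.0, -1.9]
width: 10.9
grasp_force: 59.2
time_s: 15.1
ee_pos: [535.5, 191.7, 73.8]
eef_rot: [3.142, 0.0, 0.365]
contact_force: [-0.2, -0.3, -1.8]
width: 10.8
grasp_force: 59.2
t 15.1 pos [535.46 191.67  73.76] rot [3.1416e+00 2.0000e-04 3.6530e-01] w 10.8 F [-0.2 -0.3 -1.8] M [ 0.02  0.01 -0.02]
slide [-0.032 -0.024 -0.108] turn [0.    0.002 0.003]
```

```bash
for i in 1 2; do python3 -m inch '{"slide":[[0,0,0.03],[0,0,0.03],[0,0,0]],"delta_rot":[[0,0,0],[0,0,0],[0,0,0]],"claw":[0,0,0]}' | grep -E 'ee_pos|contact'; done; python3 go.py 534.3 192 55 0.365
```

```text
ee_pos: [535.4, 191.7, 72.0]
contact_force: [-0.3, -0.6, -2.6]
ee_pos: [535.4, 191.6, 70.1]
contact_force: [-0.6, -0.5, -1.9]
t 15.7 pos [535.43 191.64  70.14] rot [3.1415e+00 2.0000e-04 3.6530e-01] w 10.4 F [-0.6 -0.5 -1.9] M [-0.14  0.05  0.  ]
slide [-0.031 -0.025  0.505] turn [0.001 0.002 0.003]
```

```bash
python3 -m inch '{"slide":[[0,0,0.03],[0,0,0.03],[0,0,0]],"delta_rot":[[0,0,0],[0,0,0],[0,0,0]],"claw":[0,0,0]}' | grep -E 'ee_pos|contact';python3 go.py 534.3 192 55 0.365;  python3 -m inch '{"slide":[[0,0,0.03],[0,0,0.03],[0,0,0]],"delta_rot":[[0,0,0],[0,0,0],[0,0,0]],"claw":[0,0,0]}' | grep -E 'ee_pos|contact'; python3 go.py 534.3 192 55 0.365
```

```text
ee_pos: [535.4, 191.6, 68.3]
contact_force: [0.3, 0.5, -1.5]
t 16.0 pos [535.39 191.63  68.34] rot [3.1415e+00 3.0000e-04 3.6530e-01] w 11.0 F [ 0.3  0.5 -1.5] M [-0.12  0.02 -0.  ]
slide [-0.029 -0.025  0.445] turn [0.001 0.003 0.003]
ee_pos: [535.4, 191.6, 66.5]
contact_force: [-0.6, -1.3, -3.2]
t 16.3 pos [535.44 191.62  66.54] rot [3.1415e+00 2.0000e-04 3.6530e-01] w 11.2 F [-0.6 -1.3 -3.2] M [-0.14  0.03  0.01]
slide [-0.031 -0.025  0.385] turn [0.001 0.002 0.002]
```

```bash
for i in 1 2; do python3 -m inch '{"slide":[[0,0,0.05],[0,0,0.05],[0,0,0.05],[0,0,0]],"delta_rot":[[0,0,0],[0,0,0],[0,0,0],[0,0,0]],"claw":[0,0,0,0]}' | grep -E 'ee_pos|contact';done; python3 go.py 534.3 192 55 0.365
```

```text
ee_pos: [535.4, 191.6, 61.9]
contact_force: [0.3, -1.1, -1.9]
ee_pos: [535.4, 191.6, 57.4]
contact_force: [-0.6, -0.7, -4.0]
t 17.1 pos [535.43 191.6   57.42] rot [3.1415e+00 3.0000e-04 3.6530e-01] w 10.6 F [-0.6 -0.7 -4. ] M [-0.31  0.01  0.02]
slide [-0.031 -0.026  0.081] turn [0.001 0.003 0.003]
```

```bash
for i in 1 2 3 4; do python3 -m inch '{"slide":[[0,0,0.02],[0,0,0]],"delta_rot":[[0,0,0],[0,0,0]],"claw":[0,0]}' | grep -E 'ee_pos|contact';done; python3 go.py 534.3 192 55 0.365
```

```text
ee_pos: [535.5, 191.7, 57.0]
contact_force: [0.8, -1.6, -3.0]
ee_pos: [535.5, 191.7, 56.5]
contact_force: [-0.8, -0.8, -1.6]
ee_pos: [535.4, 191.6, 55.8]
contact_force: [-0.8, -1.4, -1.1]
ee_pos: [535.5, 191.7, 55.2]
contact_force: [-0.2, -1.2, -1.6]
t 17.9 pos [535.46 191.68  55.22] rot [3.1415e+00 1.0000e-04 3.6530e-01] w 11.0 F [-0.2 -1.2 -1.6] M [-0.37  0.11 -0.02]
slide [-0.032 -0.024  0.007] turn [0.001 0.001 0.003]
```

```bash
for i in 1 2 3; do python3 -m inch '{"slide":[[0,0,0.02],[0,0,0]],"delta_rot":[[0,0,0],[0,0,0]],"claw":[0,0]}' | grep -E 'ee_pos|contact';done; python3 go.py 534.3 192 55 0.365
```

```text
ee_pos: [535.5, 191.7, 54.9]
contact_force: [-1.1, -1.8, 1.1]
ee_pos: [535.5, 191.7, 54.8]
contact_force: [-2.6, -2.1, 5.6]
ee_pos: [535.5, 191.6, 54.8]
contact_force: [-2.9, -3.7, 10.7]
t 18.5 pos [535.5  191.64  54.8 ] rot [3.1414 0.     0.3651] w 10.6 F [-2.9 -3.7 10.7] M [-0.53  0.79  0.02]
slide [-0.033 -0.026 -0.007] turn [0.001 0.    0.001]
```

```bash
python3 -m inch '{"slide":[[0,0,-0.03],[0,0,0],[0,0,0],[0,0,0]],"delta_rot":[[0,0,0],[0,0,0.5],[0,0,0.5],[0,0,0]],"claw":[0,0,0,0]}' | grep -E 'ee_pos|contact|rot'; python3 go.py 534.3 192 55 -0.225; python3 -m inch '{"slide":[[0,0,0],[0,0,0],[0,0,0]],"delta_rot":[[0,0,0.5],[0,0,0.5],[0,0,0]],"claw":[0,0,0]}' | grep -E 'ee_pos|contact|rot'; python3 go.py 534.3 192 55 -0.225
```

```text
ee_pos: [535.5, 191.5, 54.8]
eef_rot: [3.141, 0.0, 0.26]
contact_force: [-2.1, -2.6, 5.3]
t 18.9 pos [535.52 191.51  54.84] rot [3.1411e+00 1.0000e-04 2.6030e-01] w 10.7 F [-2.1 -2.6  5.3] M [-0.53  0.47  0.05]
slide [-0.035 -0.026 -0.005] turn [ 0.005 -0.     4.635]
ee_pos: [535.5, 191.5, 54.8]
eef_rot: [3.141, 0.0, 0.156]
contact_force: [-1.6, -2.2, 5.0]
t 19.2 pos [535.52 191.49  54.84] rot [3.1411 0.     0.1557] w 10.9 F [-1.6 -2.2  5. ] M [-0.51  0.5   0.02]
slide [-0.037 -0.023 -0.006] turn [ 5.000e-03 -1.000e-03  3.635e+00]
```

```bash
for i in 1 2 ; do python3 -m inch '{"slide":[[0,0,0],[0,0,0],[0,0,0]],"delta_rot":[[0,0,0.5],[0,0,0.5],[0,0,0]],"claw":[0,0,0]}' | grep -E 'contact'; python3 go.py 534.3 192 55 -0.225;done
```

```text
contact_force: [-1.8, -2.4, 5.8]
t 19.5 pos [535.53 191.47  54.82] rot [ 3.1411e+00 -1.0000e-04  5.1000e-02] w 10.5 F [-1.8 -2.4  5.8] M [-0.53  0.5   0.01]
slide [-0.04  -0.02  -0.006] turn [ 5.000e-03 -1.000e-03  2.635e+00]
contact_force: [-1.4, -2.5, 5.6]
t 19.8 pos [535.51 191.47  54.82] rot [ 3.1411e+00 -1.0000e-04 -5.3700e-02] w 10.6 F [-1.4 -2.5  5.6] M [-0.51  0.46  0.02]
slide [-0.041 -0.015 -0.006] turn [ 4.000e-03 -1.000e-03  1.636e+00]
```

```bash
python3 -m inch '{"slide":[[0,0,0],[0,0,0],[0,0,0],[0,0,0],[0,0,0]],"delta_rot":[[0,0,0.5],[0,0,0.5],[0,0,0.6],[0,0,0.5],[0,0,0]],"claw":[0,0,0,0,0]}' | grep -E 'contact'; python3 go.py 534.3 192 55 -0.225; python3 -m inch '{"slide":[[0,0,0],[0,0,0],[0,0,0]],"delta_rot":[[0,0,-0.2],[0,0,-0.25],[0,0,0]],"claw":[0,0,0]}' | grep -E 'contact'; python3 go.py 534.3 192 55 -0.225
```

```text
contact_force: [-2.2, -2.9, 4.6]
t 20.3 pos [535.55 191.45  54.81] rot [ 3.1411e+00 -3.0000e-04 -2.7350e-01] w 10.8 F [-2.2 -2.9  4.6] M [-0.56  0.47 -0.01]
slide [-0.045 -0.006 -0.006] turn [ 0.004 -0.003 -0.463]
contact_force: [-1.9, -2.5, 5.4]
t 20.6 pos [535.72 191.41  54.84] rot [-3.1416e+00 -3.0000e-04 -2.2630e-01] w 11.1 F [-1.9 -2.5  5.4] M [-0.58  0.43  0.03]
slide [-0.051 -0.008 -0.005] turn [-0.    -0.003 -0.013]
```

```bash
python3 -m inch '{"slide":[[0,0,0],[0,0,0],[0,0,0],[0,0,0],[0,0,0],[0,0,-0.2],[0,0,-0.5],[0,0,-0.9],[0,0,-0.9],[0,0,-0.9],[0,0,-0.5],[0,0,0]],"delta_rot":[[0,0,0],[0,0,0],[0,0,0],[0,0,0],[0,0,0],[0,0,0],[0,0,0],[0,0,0],[0,0,0],[0,0,0],[0,0,0],[0,0,0]],"claw":[0.2,0.4,0.5,0.5,0.5,0.5,0.5,0.5,0.5,0.5,0.5,0.5]}'
python3 -m inch '{"slide":[[0,0.9,0],[0,0.9,0],[0,0.9,0],[0,0.9,0],[0,0.9,0],[0,0.9,0],[0,0.9,0],[0,0.9,0],[0,0,0]],"delta_rot":[[0,0,0],[0,0,0],[0,0,0],[0,0,0],[0,0,0],[0,0,0],[0,0,0],[0,0,0],[0,0,0]],"claw":[0.5,0.5,0.5,0.5,0.5,0.5,0.5,0.5,0.5]}'
cat > m4.py <<'E'
from plant import robot
from fit import *; import pickle
ps,vs=pickle.load(open("m1.pkl","rb"))
pn=[robot.grab_frame(n) for n in("top","scene")]
o=[]
for p,(u,v) in zip(pn,((242,226),(389,172))):
    im=cv2.GaussianBlur(p["image"],(0,0),.5).astype(int); m=im.max(2)<75
    w=np.zeros_like(m); w[v-16:v+12,u-13:u+13]=1
    nl,lab,st,ce=cv2.connectedComponentsWithStats((m&w).astype(np.uint8)); mm=lab==1+np.argmax(st[1:,4]); print(mm.sum(),ce[1:].round(1).tolist())
    o.append((p,mm,(u-22,v-22,u+22,v+22)))
for sel in([0,1],[0],[1]): print(sel,*min((fit([o[i] for i in sel],lambda q:[box(46,12,81,111)],[534,192,a],[4,4,.3]) for a in(-.4,.1)),key=lambda r:r[1]))
s=[cv2.resize(p["image"][v-30:v+30,u-40:u+40,::-1],(400,300),interpolation=2) for p,(u,v) in zip(pn,((242,226),(389,180)))]
cv2.imwrite("pics/h.png",np.hstack(s))
E
python3 m4.py
```

```text
time_s: 21.8
ee_pos: [537.4, 192.4, 174.2]
eef_rot: [-3.138, -0.005, -0.227]
contact_force: [0.9, 1.4, 0.5]
width: 42.6
grasp_force: 0.0
time_s: 22.7
ee_pos: [484.8, -23.0, 170.5]
eef_rot: [3.139, 0.002, -0.233]
contact_force: [0.5, 0.3, 1.0]
width: 43.0
grasp_force: 0.0
90 [[239.2, 225.4]]Traceback (most recent call last):
  File "m4.py", line 9, in <module>
    nl,lab,st,ce=cv2.connectedComponentsWithStats((m&w).astype(np.uint8)); mm=lab==1+np.argmax(st[1:,4]); print(mm.sum(),ce[1:].round(1).tolist())
                                                                                     ~~~~~~~~~^^^^^^^^^^
    return _wrapfunc(a, 'argmax', axis=axis, out=out, **kwds)
    return bound(*args, **kwds)
ValueError: attempt to get argmax of an empty sequence
```

```bash
sed -i 's/max(2)<75/max(2)<(75 if u<300 else 100)/; s/^    nl,lab/    if not (m\&w).any(): print("none"); continue\n    nl,lab/' m4.py; sed -i 's/^for sel in.*$/for sel in([0],): print(sel,*min((fit([o[i] for i in sel],lambda q:[box(46,12,81,111)],[534,192,a],[4,4,.3]) for a in(-.4,.1)),key=lambda r:r[1]))/' m4.py; python3 m4.py
```

```text
90 [[239.2, 225.4]]
none
[0] [ 5.34263305e+02  1.92407316e+02 -2.14922920e-01] 17.268453303003685
```

View pics/h.png

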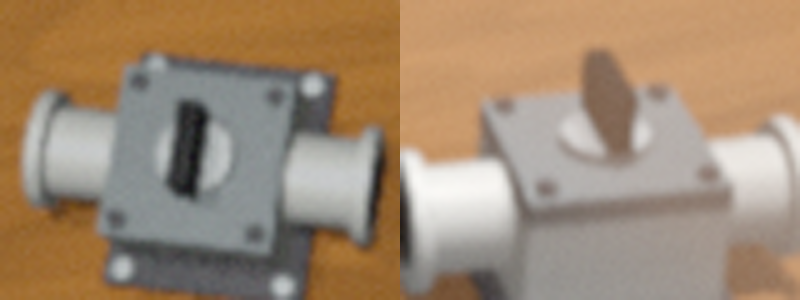

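The collar sits on the cover at top-view crop (195,150). The wing is square to the pipe: fitted yaw −0.215 against −0.225 for the valve. The robot is clear.

```bash
python3 -c "
from plant import robot
print(robot.close_job())"
```

```text
the job is handed in; nothing more can be done
None
```

The spindle is home in the valve with its collar on the cover, the wing stands square across the pipe to within about 0.01 rad, and the job was handed in at about 23 s with the gripper clear. The highest contact force I read was about 11 N; the flap itself can't be seen, so its being closed is inferred from the wing angle.

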